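# Clear the jammed wheel hub and load the colour nests

## Robot

A 6-joint arm with a two-finger parallel gripper is mounted at the origin on the work surface. World frame = base frame: x ahead of the robot, y to its left, z up, the work surface at z = 0. Lengths are in m, angles in degrees, forces in N, time in s.
With the tool pointing down it reaches from about 0.375 to 0.9 m from the base axis. Payload 3.1 kg.
Tool frame: the origin (TCP) lies on the centre line of the jaws, within the pads' length; the fingertips stand 25 mm ahead of it and the grasp point (between the pads) lies 6 mm ahead of it (robot.tcp_to_tips is the distance from the TCP to the fingertips, in m); y points along the fingers, z is the direction in which the jaws open and shut, and the axes are right-handed (so a half turn about y gives the same grasp; the last joint's range is limited). The gripper opens to 87 mm and grips with 3 to 60 N. Pads are 19 mm wide; open, the fingers measure 117 mm over their backs; the gripper's body (75 mm by 190 mm) begins 51 mm behind the grasp point.
Start: joints at [65.289, 30.224, 82.088, -0, 67.689, -10.227], TCP at [0.156, 0.605, 0.248] pointing down, gripper open.
Joint ranges: [-176.69, 176.69], [-43.24, 126.21], [12.49, 139.97], [-82, 262], [0, 151.66], [-163.58, 163.58]. Speed limits (degrees/s): [159.86, 159.86, 180, 180, 180, 180].

## Interface

Orientations are given as a 3x3 rotation matrix whose columns are the frame's x, y, z axes.
In Python, from workcell import state, read_camera, job, robot gives the robot as it stands.
- The arm moves only by the tool apply_moves, never from a script. Its arguments are lists of equal length, an entry for each row: "claw": the opening, from 0 (shut) to 1 (fully open); "travel": the shift along the tool's x, y, z each as a share of 800 mm, from -1 to 1, a list of three; "angular": the turn, a rotation vector about the tool's x, y, z each as a share of 90 degrees, from -1 to 1, a list of three. In form: {"claw": [claw, ...], "travel": [[x, y, z], ...], "angular": [[wx, wy, wz], ...]}. A call has 1 to 20 rows; each row is the pose to reach, as a shift and turn from the pose measured when the call began, along the tool's axes at that moment; what a row does not reach only later rows make up. A row lasts 1/12 s, in which the tool goes at most 41.7 mm and 7.16 degrees, less where a joint would pass 70% of its speed; a pose out of reach is approached as far as the arm can. A call with a number of a shift or a turn outside -1 to 1 is refused whole. A call with a gripper value outside its range is refused whole. The fingers move at their own pace and stop on an object; "squeeze" is the grip in N (left out, the last holds). Time passes only in rows, so rows that repeat a pose let the fingers close. It gives the time, the measured TCP pose, the force and the opening at its end, in the units of the state.
- state(): the state, without advancing time (a new reading comes with each control period).
- read_camera(name): name is "scene" or "side" or "wrist"; returns a dict with "image" (420x560x3 uint8, red, green, blue), "K" (3x3 intrinsics, pixels), "view" (4x4, takes a point from world to camera coordinates). Camera axes: x right, y down, z forward; pixel columns grow to the right and rows downward; lengths in m; the calibration is good to about 2 mm. The wrist camera is an equidistant fisheye: a pixel r from the principal point sees the ray r / f radians off the axis. A picture is of the moment at which its call begins. There is no depth.
- job.finish_job(): hands the job in, once; it reports no verdict.
The state is a dict: "time": time; "joints": joint angles; "qd": joint speeds; "effort": joint torques, N m; "tcp_pos": TCP position; "tcp_rot": TCP orientation; "wrist_force": force on the tool from outside, world axes, zero at the start; "moment": the same for the moment, N m; "opening": finger opening in m.
Only numpy, scipy, OpenCV 4.12 (cv2) and the standard library are available. Lean on these libraries where they do the work, as an engineer would, in place of code of your own. Each camera call takes 0.05 s, during which the arm holds its last target.

## Task

The yellow hub is jammed under the lips at the low end of the feed chute: clear it first, nudging it back up the chute until it is free, then lift it out and stand it in the yellow nest. Only then carry the red, green and blue hubs, one after another in any order, each into the nest of its own colour, all standing upright with the flange flat on the nest's floor. Leave the amber jar standing where it is.

Things in the scene. Friction and masses are not known exactly. Their poses are not given: they have to be found in the camera images.
- hub_yellow: Yellow plastic wheel hub, same shape as the red one, origin and axes too. Jammed at the low end of the chute, tilted with its slope, 82 to 93 mm downhill of the chute's origin: the spigot stands up through the slot, the flange is caught under the lips and cannot be lifted there. It slides along the chute with a light push and stays by friction where it is left.
- hub_red: Red plastic wheel hub: a round flange, 44 mm diameter and 8 mm thick, with a plain round spigot 26 mm in diameter and 34 mm tall standing on its middle (42 mm in all); about 60 g. Origin: centre of the flange's underside; z up the spigot. It starts standing on the table, flange down.
- hub_green: Green plastic wheel hub: a round flange, 44 mm diameter and 8 mm thick, with a plain round spigot 26 mm in diameter and 34 mm tall standing on its middle (42 mm in all); about 60 g. Origin: centre of the flange's underside; z up the spigot. It starts standing on the table, flange down.
- hub_blue: Blue plastic wheel hub: a round flange, 44 mm diameter and 8 mm thick, with a plain round spigot 26 mm in diameter and 34 mm tall standing on its middle (42 mm in all); about 60 g. Origin: centre of the flange's underside; z up the spigot. It starts standing on the table, flange down.
- nest_yellow: Yellow round nest, fixed to the table: a disc 84 mm in diameter whose floor is 6 mm above the table, inside a raised rim 12 mm high and 10 mm thick; the recess is 64 mm in diameter and 6 mm deep. Origin: centre of its underside, on the table.
- nest_red: Red round nest, fixed to the table: a disc 84 mm in diameter whose floor is 6 mm above the table, inside a raised rim 12 mm high and 10 mm thick; the recess is 64 mm in diameter and 6 mm deep. Origin: centre of its underside, on the table.
- nest_green: Green round nest, fixed to the table: a disc 84 mm in diameter whose floor is 6 mm above the table, inside a raised rim 12 mm high and 10 mm thick; the recess is 64 mm in diameter and 6 mm deep. Origin: centre of its underside, on the table.
- nest_blue: Blue round nest, fixed to the table: a disc 84 mm in diameter whose floor is 6 mm above the table, inside a raised rim 12 mm high and 10 mm thick; the recess is 64 mm in diameter and 6 mm deep. Origin: centre of its underside, on the table.
- chute: Fixed chute, 240 x 56 mm; origin under its middle, on the table; x uphill, y across, z up. Floor slopes up at 0.14 rad to +x, 45 mm above the origin there. Walls 14 mm high, 48 apart. Over its lowest 60 mm (120 to 60 downhill of the origin) blue lips, 10.5 to 15 mm above the floor, leave a 32 mm slot. 12 mm stop at the low end. A hub is free when its centre is under 38 mm downhill of the origin.
- jar: Closed amber glass jar with a white cap, 48 mm in diameter, 65 mm tall, loose, standing among the hubs; to be left alone. Origin: centre of its underside.
Mind the look-alikes: they are no part of the job. Leave any pink look-alike of the hub_yellow alone. Several things look just like the hub_blue: the one meant starts farthest from the robot's base.

How it is judged:
By the outcome, as a careful person would: the job done as asked, in the order asked, and still so for the second after the job is handed in, with the robot touching nothing.
It also fails if it takes over 115 s, if anything falls off the work surface, if the arm or the gripper's body presses on something with over 40 N, if the wrist force passes 120 N, or if a joint passes its speed limit or range.

## Working session

There is one attempt and no reset: what is moved stays moved. The work goes in short steps, Python scripts to look and compute and a tool call to move; the robot and the scene stay as the last step left them, time stands still between calls to the robot, and variables do not carry over. Pictures are saved under pics/ and viewed, and the job is handed in when it is done.

Besides the shell and the picture viewer there is one more tool, called after "Emit:" as name(argument=value, ...) on one line, values as JSON. apply_moves: Moves the arm, as the interface text tells. Its arguments: {"type":"object","properties":{"claw":{"type":"array"},"travel":{"type":"array"},"angular":{"type":"array"},"squeeze":{"type":"number"}},"required":["claw","travel","angular"]}

```bash
ls; mkdir -p pics
python3 - <<'E'
from workcell import state, read_camera, job, robot
import cv2
s=state(); print(s)
print([a for a in dir(robot) if a[0]!='_'])
for n in ("scene","side","wrist"):
    c=read_camera(n); cv2.imwrite(f"pics/{n}0.png",c["image"][:,:,::-1]); print(n,c["K"].tolist(),c["view"].round(4).tolist())
E
```

```text
pics
{'time': 0.0, 'joints': array([ 6.52861815e+01,  3.02792109e+01,  8.21583490e+01, -7.25531845e-04,
        6.76896010e+01, -1.02279806e+01]), 'qd': array([ 0.05269126,  0.02819505, -0.00586609,  0.12396404,  0.05438477,
        0.00643426]), 'effort': array([-4.05590499e-04, -4.40044641e+01, -1.76587307e+01,  6.31407439e-02,
        5.83623501e-02, -1.68936181e-04]), 'tcp_pos': array([0.15602228, 0.60448903, 0.24655807]), 'tcp_rot': array([[ 9.68210529e-01, -9.17248250e-04,  2.50135024e-01],
       [-2.50136414e-01, -2.02099497e-03,  9.68208495e-01],
       [-3.82565922e-04, -9.99997537e-01, -2.18618579e-03]]), 'wrist_force': array([ 0.00724362,  0.04676084, -0.41790536]), 'moment': array([ 0.00603787, -0.0143599 ,  0.01980237]), 'opening': 0.08709734475318068}
['IKError', 'tcp_to_tips']
scene [[454.9617687738268, 0.0, 281.8892666480667], [0.0, 454.9617687738268, 215.31261801267354], [0.0, 0.0, 1.0]] [[-0.1654, 0.9861, 0.0148, 0.0447], [0.681, 0.1251, -0.7215, -0.294], [-0.7134, -0.1093, -0.6922, 1.2677], [0.0, 0.0, 0.0, 1.0]]
side [[493.31479449911944, 0.0, 275.880221489985], [0.0, 493.31479449911944, 211.85936411404666], [0.0, 0.0, 1.0]] [[0.9294, -0.3682, 0.0252, -0.4526], [-0.1582, -0.4592, -0.8741, 0.1582], [0.3334, 0.8085, -0.485, 0.8117], [0.0, 0.0, 0.0, 1.0]]
wrist [[325.19226210127806, 0.0, 283.45704712842615], [0.0, 325.19226210127806, 208.8758537496439], [0.0, 0.0, 1.0]] [[0.2504, 0.9681, -0.0023, -0.6242], [0.9242, -0.2384, 0.2983, -0.0358], [0.2883, -0.0768, -0.9545, 0.3923], [0.0, 0.0, 0.0, 1.0]]
```

View pics/scene0.png

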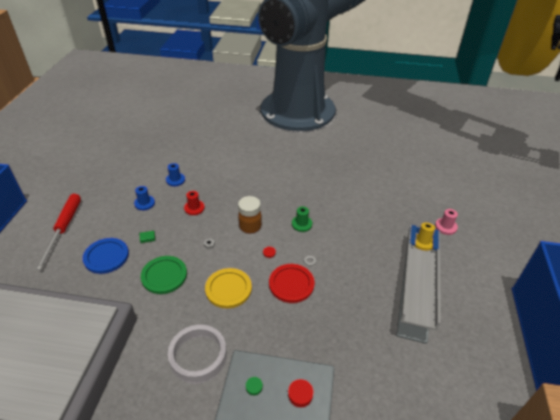

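View pics/side0.png

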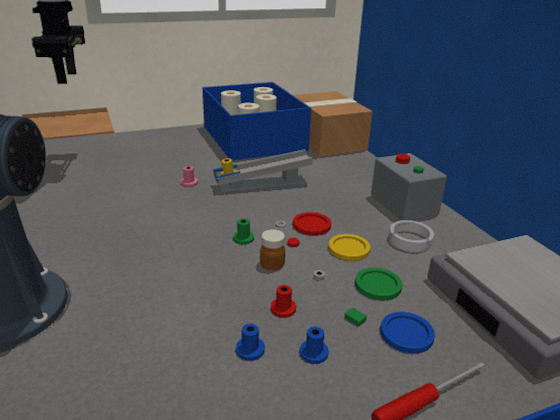

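View pics/wrist0.png

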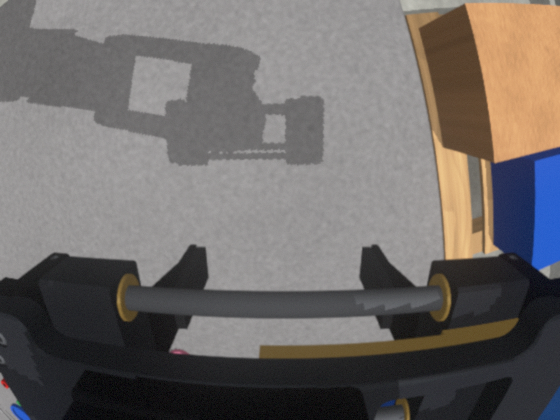

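```bash
cat > h.py <<'E'
import numpy as np, cv2
from workcell import state, read_camera, job, robot
R={'red':[(0,8),(172,180)],'yellow':[(20,32)],'green':[(55,80)],'blue':[(105,122)],'pink':[(150,171)],'amber':[(8,16)]}
def mask(img,c,smin=120,vmin=50):
    h=cv2.cvtColor(img,cv2.COLOR_RGB2HSV); m=np.zeros(h.shape[:2],np.uint8)
    for a,b in R[c]: m|=cv2.inRange(h,(a,smin,vmin),(b,255,255))
    return m
def ray(c,u,v):
    V=c['view']; d=np.linalg.inv(c['K'])@[u,v,1.]; Rw=V[:3,:3]
    return -Rw.T@V[:3,3], Rw.T@d
def onplane(c,u,v,z):
    o,d=ray(c,u,v); return o+d*(z-o[2])/d[2]
def proj(c,p):
    q=c['view'][:3,:3]@np.asarray(p)+c['view'][:3,3]; q=c['K']@q; return q[:2]/q[2]
def blobs(c,col,amin=60,**k):
    n,l,st,ce=cv2.connectedComponentsWithStats(mask(c['image'],col,**k))
    return [(st[i],ce[i],l==i) for i in range(1,n) if st[i][4]>=amin]
def widest(m):
    w=m.sum(1); r=np.where(w>=w.max()-1)[0]; 
    xs=[np.where(m[i])[0] for i in r]
    return np.mean([(x.min()+x.max())/2 for x in xs]), r.mean()
E
python3 - <<'E'
from h import *
for n in ('scene','side'):
    c=read_camera(n)
    for col in R:
        for st,ce,m in blobs(c,col):
            if st[4]>4000: continue
            u,v=widest(m)
            print(n,col,st.tolist(),'wid',(round(u,1),round(v,1)),onplane(c,u,v,.005)[:2].round(3),'cen z11',onplane(c,*ce,.011)[:2].round(3))
E
```

```text
scene red [184, 191, 21, 24, 363] wid (np.float64(193.8), np.float64(207.0)) [ 0.441 -0.161] cen z11 [ 0.437 -0.163]
scene red [54, 193, 27, 40, 502] wid (np.float64(67.2), np.float64(212.5)) [ 0.505 -0.415] cen z11 [ 0.51 -0.41]
scene red [263, 246, 13, 12, 122] wid (np.float64(268.9), np.float64(251.0)) [0.535 0.019] cen z11 [0.542 0.02 ]
scene red [269, 263, 46, 40, 1433] wid (np.float64(291.3), np.float64(282.0)) [0.602 0.073] cen z11 [0.608 0.074]
scene red [288, 379, 25, 28, 561] wid (np.float64(300.2), np.float64(392.0)) [0.803 0.117] cen z11 [0.806 0.117]
scene yellow [498, 0, 62, 75, 3545] wid (np.float64(529.2), np.float64(50.5)) [-0.527  0.727] cen z11 [-0.63   0.747]
scene yellow [415, 222, 20, 29, 403] wid (np.float64(423.9), np.float64(243.4)) [0.461 0.317] cen z11 [0.447 0.319]
scene yellow [205, 268, 47, 41, 1509] wid (np.float64(228.0), np.float64(287.5)) [ 0.634 -0.037] cen z11 [ 0.638 -0.035]
scene green [292, 207, 20, 24, 331] wid (np.float64(301.6), np.float64(223.0)) [0.447 0.071] cen z11 [0.444 0.07 ]
scene green [140, 231, 15, 11, 130] wid (np.float64(146.7), 
[... 2939 characters left out ...]
54 -0.229]
side blue [300, 327, 29, 37, 746] wid (np.float64(313.6), np.float64(351.0)) [ 0.44 -0.27] cen z11 [ 0.442 -0.268]
side blue [517, 403, 43, 17, 376] wid (np.float64(538.0), np.float64(419.0)) [ 0.663 -0.481] cen z11 [ 0.673 -0.481]
side amber [295, 92, 52, 10, 307] wid (np.float64(320.8), np.float64(96.5)) [1.055 0.956] cen z11 [1.042 0.939]
side amber [310, 103, 62, 53, 2713] wid (np.float64(340.6), np.float64(119.2)) [0.998 0.685] cen z11 [0.941 0.587]
side amber [23, 108, 90, 31, 1850] wid (np.float64(65.5), np.float64(115.0)) [0.122 1.003] cen z11 [0.141 0.893]
side amber [260, 245, 25, 25, 501] wid (np.float64(272.2), np.float64(255.7)) [ 0.474 -0.013] cen z11 [ 0.468 -0.028]
```

Run:
```python
from h import *
a=read_camera('scene')['image'][200:345,385:465]; b=read_camera('side')['image'][140:200,170:330]
cv2.imwrite('pics/c1.png',cv2.resize(a,None,fx=4,fy=4,interpolation=3)[:,:,::-1])
cv2.imwrite('pics/c2.png',cv2.resize(b,None,fx=5,fy=5,interpolation=3)[:,:,::-1])
for n in ('scene','side'):
    c=read_camera(n)
    for col in ('red','yellow','green','blue'):
        for st,ce,m in blobs(c,col):
            if 700<st[4]<2000 and 1.1<st[2]/st[3]<1.8:
                k=max(cv2.findContours(m.astype('uint8'),0,1)[0],key=len)
                e=cv2.fitEllipse(k); print(n,col,e[0],onplane(c,*e[0],.006)[:2].round(4))
```

```text
scene red (291.28863525390625, 282.7300720214844) [0.6041 0.0732]
scene yellow (228.00314331054688, 287.59320068359375) [ 0.6349 -0.0367]
scene green (163.2751922607422, 274.3315734863281) [ 0.6265 -0.1608]
scene blue (105.150146484375, 255.09707641601562) [ 0.6016 -0.2854]
side red (311.527587890625, 223.18162536621094) [0.5988 0.0733]
side yellow (348.78778076171875, 246.86146545410156) [ 0.6295 -0.0367]
side green (378.2596130371094, 283.419677734375) [ 0.6209 -0.1608]
side blue (407.0093078613281, 332.0462341308594) [ 0.5962 -0.2848]
```

View pics/c1.png

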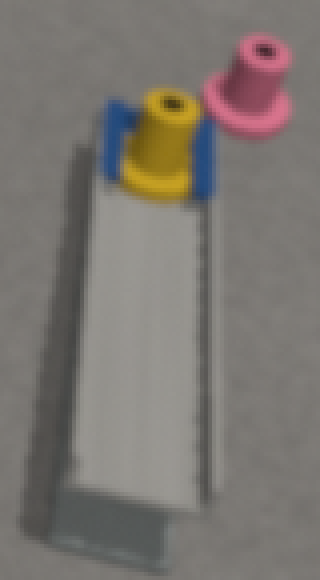

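View pics/c2.png

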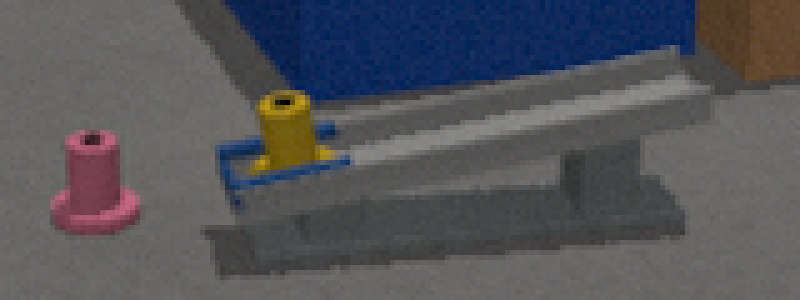

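Run:
```python
from h import *
a=read_camera('scene'); b=read_camera('side')
def tri(p,q):
    o1,d1=ray(a,*p);o2,d2=ray(b,*q)
    A=np.stack([d1,-d2],1); s=np.linalg.lstsq(A,o2-o1,rcond=None)[0]
    P,Q=o1+d1*s[0],o2+d2*s[1]; return (P+Q)/2,np.linalg.norm(P-Q)
S=lambda x,y:(385+x/4-.4,200+y/4-.4); D=lambda x,y:(170+x/5-.4,140+y/5-.4)
print('spig',tri(S(172,103),D(284,101)))
print('upper -y',tri(S(74,480),D(712,92)))
print('upper +y',tri(S(220,492),D(676,50)))
print('low -y',tri(S(100,182),D(238,190)))
print('low z42', onplane(a,*S(112,102),.042),onplane(a,*S(212,115),.042),onplane(b,*D(238,190),.042),onplane(b,*D(220,145),.042))
print('up z75', onplane(a,*S(74,482),.075),onplane(a,*S(222,492),.075),onplane(b,*D(712,92),.075),onplane(b,*D(676,50),.075))
```

```text
spig (array([0.47983818, 0.30772416, 0.07439254]), np.float64(0.0023438788615085015))
upper -y (array([0.68787939, 0.26121413, 0.06848713]), np.float64(0.008028789366642605))
upper +y (array([0.68933659, 0.31309976, 0.07263626]), np.float64(0.002280022386041853))
low -y (array([0.46429498, 0.29636424, 0.02142767]), np.float64(0.03579901542486624))
low z42 [0.45133119 0.28770669 0.042     ] [0.45166269 0.33520468 0.042     ] [0.4493639  0.28708502 0.042     ] [0.45512583 0.34029604 0.042     ]
up z75 [0.69738916 0.25705874 0.075     ] [0.69204144 0.31229669 0.075     ] [0.68078127 0.25427039 0.075     ] [0.6868116  0.30989538 0.075     ]
```

```bash
cat >> h.py <<'E'
from scipy.spatial.transform import Rotation as Ro
YAW=np.deg2rad(-7.0); SL=.14
C0=np.array([.5705,.298,.045])
u=np.array([np.cos(YAW),np.sin(YAW),0]); v=np.array([-np.sin(YAW),np.cos(YAW),0]); Z=np.array([0,0,1.])
s=np.cos(SL)*u+np.sin(SL)*Z; n=-np.sin(SL)*u+np.cos(SL)*Z
def chute(d,h,dy=0): return C0+u*d+Z*np.tan(SL)*d+n*h+v*dy
RC=np.stack([np.cross(-n,s),-n,s],1)
def rdown(yaw=0.):
    z=np.array([np.cos(yaw),np.sin(yaw),0]); y=-Z; return np.stack([np.cross(y,z),y,z],1)
def move(p,Rt):
    st=state(); R0=st['tcp_rot']; 
    t=R0.T@(np.asarray(p)-st['tcp_pos'])/.8
    w=(Ro.from_matrix(R0).inv()*Ro.from_matrix(Rt)).as_rotvec(degrees=True)/90
    print('travel',t.round(4).tolist(),'ang',w.round(4).tolist(),'rows>=',round(max(np.linalg.norm(t)*800/41.7,np.linalg.norm(w)*90/7.16),1))
E
python3 - <<'E'
from h import *
move(chute(-.086,.110),RC)
a=read_camera('scene')
print(chute(-.086,.042),proj(a,chute(-.086,.042)),[proj(a,chute(d,.014,y)).round(0) for d in(-.12,.12) for y in (-.028,.028)])
for x in blobs(a,'pink'): print(onplane(a,*widest(x[2]),.005))
E
```

```text
travel [0.4718, 0.1322, -0.2587] ang [0.0732, 0.9152, -0.0642] rows>= 11.6
[0.47932391 0.30919502 0.07446979] [428.79190867 224.71360793] [array([411., 223.]), array([441., 229.]), array([402., 312.]), array([440., 322.])]
```

Possible mix-ups: for the yellow hub, scene (426,235) in the chute lips and the pink one at (448,220). For the blue hub, (174,175) at r≈0.42 m and (144,198) at r≈0.52 m. I take yellow in the chute and blue at (144,198). Close crop c1 confirms that the yellow spigot stands between the blue lips.

Emit:
apply_moves(claw=[0.55,0.55,0.55,0.55,0.55,0.55,0.55,0.55,0.55,0.55,0.55,0.55,0.55,0.55,0.55,0.55,0.55,0.55,0.55,0.55], travel=[[0.4718,0.05,-0.2587],[0.4718,0.05,-0.2587],[0.4718,0.05,-0.2587],[0.4718,0.05,-0.2587],[0.4718,0.05,-0.2587],[0.4718,0.05,-0.2587],[0.4718,0.05,-0.2587],[0.4718,0.05,-0.2587],[0.4718,0.05,-0.2587],[0.4718,0.05,-0.2587],[0.4718,0.05,-0.2587],[0.4718,0.05,-0.2587],[0.4718,0.132,-0.2587],[0.4718,0.132,-0.2587],[0.4718,0.132,-0.2587],[0.4718,0.132,-0.2587],[0.4718,0.132,-0.2587],[0.4718,0.132,-0.2587],[0.4718,0.132,-0.2587],[0.4718,0.132,-0.2587]], angular=[[0.0732,0.9152,-0.0642],[0.0732,0.9152,-0.0642],[0.0732,0.9152,-0.0642],[0.0732,0.9152,-0.0642],[0.0732,0.9152,-0.0642],[0.0732,0.9152,-0.0642],[0.0732,0.9152,-0.0642],[0.0732,0.9152,-0.0642],[0.0732,0.9152,-0.0642],[0.0732,0.9152,-0.0642],[0.0732,0.9152,-0.0642],[0.0732,0.9152,-0.0642],[0.0732,0.9152,-0.0642],[0.0732,0.9152,-0.0642],[0.0732,0.9152,-0.0642],[0.0732,0.9152,-0.0642],[0.0732,0.9152,-0.0642],[0.0732,0.9152,-0.0642],[0.0732,0.9152,-0.0642],[0.0732,0.9152,-0.0642]], squeeze=20)

```text
time: 2.27
tcp_pos: [0.4707, 0.3108, 0.1434]
tcp_rot: [[-0.122, 0.141, 0.982], [-0.993, -0.016, -0.121], [-0.002, -0.99, 0.142]]
wrist_force: [-0.4, -0.2, -1.0]
opening: 0.0482
```

Run:
```python
from h import *
st=state(); print(st['joints'].round(1),st['opening'])
move(chute(-.086,.110),RC); move(chute(-.086,.045),RC)
w=read_camera('wrist'); cv2.imwrite('pics/w1.png',w['image'][:,:,::-1])
b=read_camera('side'); cv2.imwrite('pics/s1.png',cv2.resize(b['image'][80:230,150:350],None,fx=4,fy=4)[:,:,::-1])
```

```text
[ 24.2  32.2 100.7  -6.4  40.1  35.8] 0.04816868601804122
travel [0.0007, 0.0019, -0.0011] ang [-0.0016, 0.0001, -0.001] rows>= 0.0
travel [0.0009, 0.0831, -0.0014] ang [-0.0016, 0.0001, -0.001] rows>= 1.6
```

View pics/w1.png

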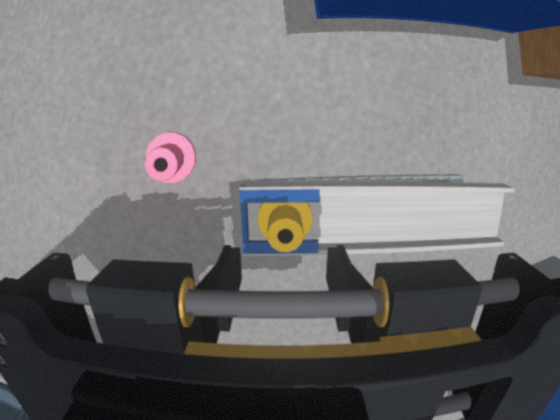

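View pics/s1.png

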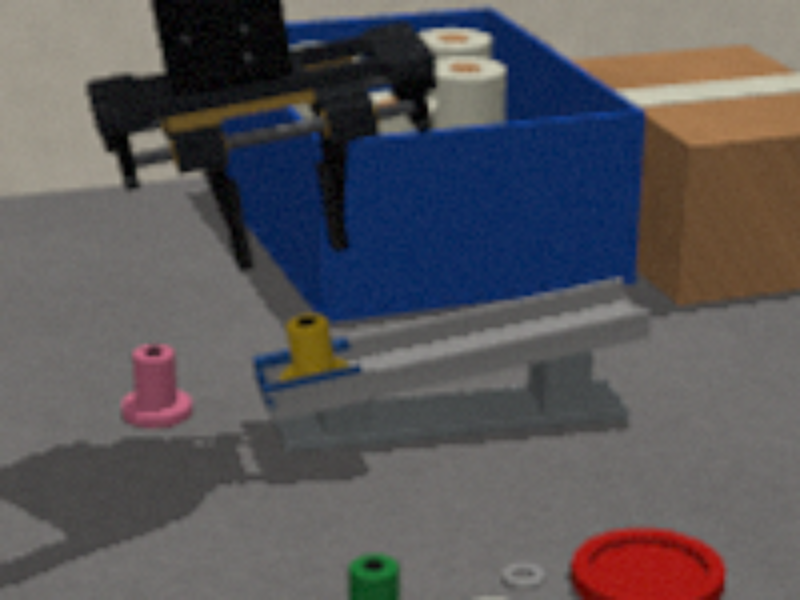

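The wrist view shows the spigot (286,236) centred between the fingers (230/340), and the chute edges run parallel to the jaw direction. The gripper can descend.

Emit:
apply_moves(claw=[0.55,0.55,0.55,0.55,0.55,0.55,0.55], travel=[[0.001,0.02,-0.001],[0.001,0.04,-0.001],[0.001,0.055,-0.001],[0.001,0.07,-0.001],[0.001,0.083,-0.001],[0.001,0.083,-0.001],[0.001,0.083,-0.001]], angular=[[0,0,0],[0,0,0],[0,0,0],[0,0,0],[0,0,0],[0,0,0],[0,0,0]])

```text
time: 2.95
tcp_pos: [0.4785, 0.3087, 0.0763]
tcp_rot: [[-0.122, 0.139, 0.983], [-0.993, -0.017, -0.12], [-0.0, -0.99, 0.14]]
wrist_force: [-0.0, 0.6, -0.0]
opening: 0.0473
```

Run:
```python
from h import *
st=state(); print(st['wrist_force'])
move(chute(-.020,.045),RC)
w=read_camera('wrist'); cv2.imwrite('pics/w2.png',w['image'][:,:,::-1])
b=read_camera('side'); cv2.imwrite('pics/s2.png',cv2.resize(b['image'][80:230,150:350],None,fx=4,fy=4)[:,:,::-1])
```

```text
[-0.02689964  0.56044175 -0.00883505]
travel [-0.0007, -0.0013, 0.0839] ang [-0.0002, 0.0001, -0.0001] rows>= 1.6
```

View pics/s2.png

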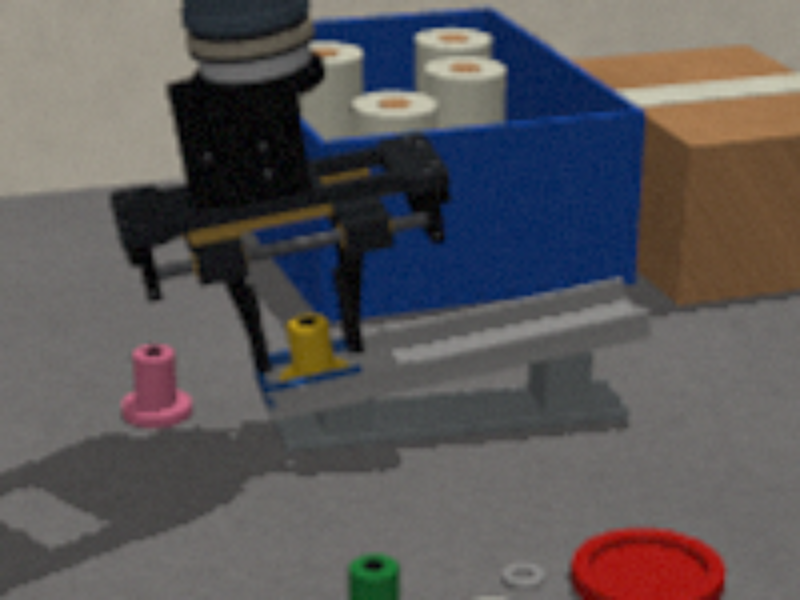

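View pics/w2.png

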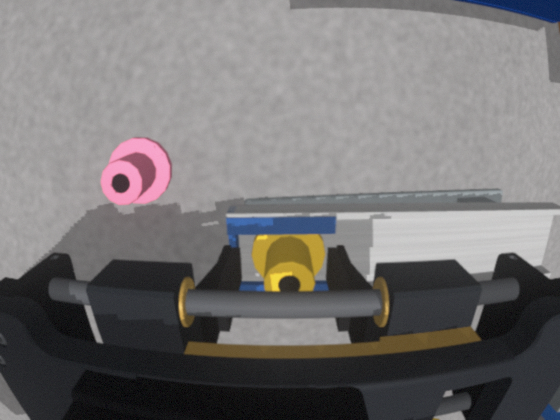

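The fingers straddle the spigot and clear the lips, so I push uphill slowly.

Emit:
apply_moves(claw=[0.55,0.55,0.55,0.55,0.55,0.55,0.55,0.55,0.55,0.55,0.55,0.55,0.55,0.55,0.55,0.55,0.55,0.55], travel=[[0,0,0.006],[0,0,0.012],[0,0,0.018],[0,0,0.024],[0,0,0.03],[0,0,0.036],[0,0,0.042],[0,0,0.048],[0,0,0.054],[0,0,0.06],[0,0,0.066],[0,0,0.072],[0,0,0.078],[0,0,0.084],[0,0,0.09],[0,0,0.095],[0,0,0.1],[0,0,0.1]], angular=[[0,0,0],[0,0,0],[0,0,0],[0,0,0],[0,0,0],[0,0,0],[0,0,0],[0,0,0],[0,0,0],[0,0,0],[0,0,0],[0,0,0],[0,0,0],[0,0,0],[0,0,0],[0,0,0],[0,0,0],[0,0,0]])

```text
time: 4.55
tcp_pos: [0.559, 0.2994, 0.0889]
tcp_rot: [[-0.122, 0.143, 0.982], [-0.993, -0.016, -0.121], [-0.002, -0.99, 0.143]]
wrist_force: [0.5, -0.6, -0.4]
opening: 0.0478
```

Run:
```python
from h import *
st=state(); p=st['tcp_pos']-C0; print('along',p@u,'dy',p@v,'h',(p-0)@n)
w=read_camera('wrist'); cv2.imwrite('pics/w3.png',w['image'][:,:,::-1])
b=read_camera('side'); cv2.imwrite('pics/s3.png',cv2.resize(b['image'][80:230,150:350],None,fx=4,fy=4)[:,:,::-1])
```

```text
along -0.011556035543337069 dy -5.581178566636183e-05 h 0.04512922276289613
```

View pics/s3.png

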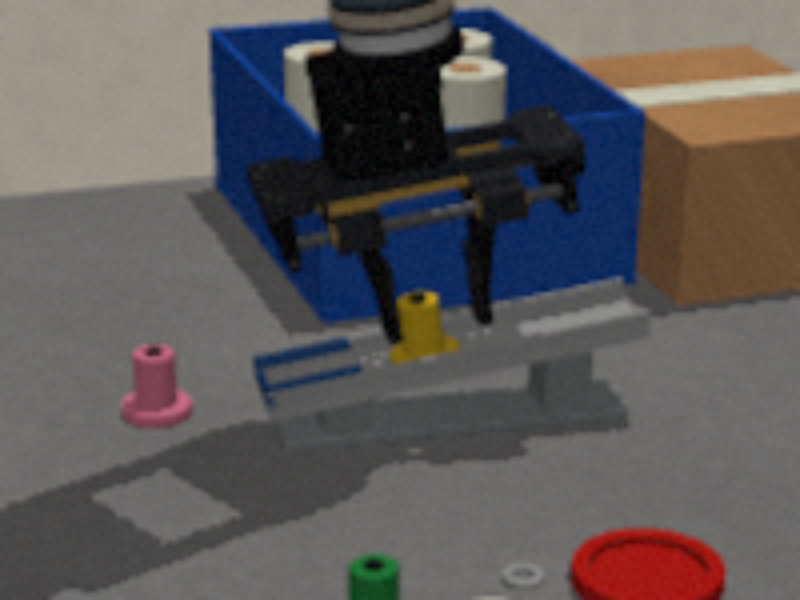

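View pics/w3.png

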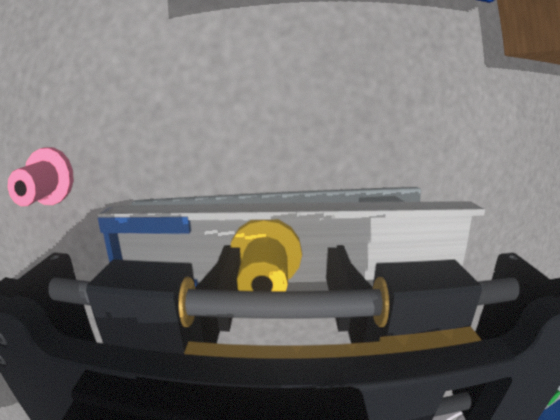

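The hub has left the lips and stands on open floor, about 17 mm downhill of the origin. I centre, lower and grip.

Emit:
apply_moves(claw=[0.55,0.55,0.55,0.55,0.55,0.1,0.1,0.1,0.1,0.1,0.1,0.1,0.1], travel=[[0,0,-0.006],[0,0,-0.012],[0,0.004,-0.012],[0,0.008,-0.012],[0,0.008,-0.012],[0,0.008,-0.012],[0,0.008,-0.012],[0,0.008,-0.012],[0,0.008,-0.012],[0,0.008,-0.012],[0,0.008,-0.012],[0,0.008,-0.012],[0,0.008,-0.012]], angular=[[0,0,0],[0,0,0],[0,0,0],[0,0,0],[0,0,0],[0,0,0],[0,0,0],[0,0,0],[0,0,0],[0,0,0],[0,0,0],[0,0,0],[0,0,0]], squeeze=20)

```text
time: 5.73
tcp_pos: [0.5496, 0.3004, 0.0811]
tcp_rot: [[-0.122, 0.142, 0.982], [-0.993, -0.016, -0.121], [-0.002, -0.99, 0.142]]
wrist_force: [0.6, 0.2, 0.1]
opening: 0.0254
```

Run:
```python
from h import *
p=state()['tcp_pos']; d=p-C0; print('along',d@u,'h',d@n)
st=state()
# lift 70 mm along n, then to above nest yellow upright
move(p+n*.08,RC)
R=rdown(YAW); move([.632,-.0365,.15],R)
```

```text
along -0.021086783176531915 h 0.03871148935891243
travel [-0.0002, -0.1, 0.0003] ang [-0.0019, -0.0, -0.001] rows>= 1.9
travel [0.4053, -0.064, 0.1643] ang [-0.091, 0.0, -0.001] rows>= 8.5
```

Emit:
apply_moves(claw=[0.1,0.1,0.1,0.1,0.1,0.1,0.1,0.1,0.1,0.1,0.1,0.1,0.1,0.1,0.1,0.1,0.1,0.1,0.1,0.1], travel=[[0,-0.02,0],[0,-0.05,0],[0,-0.08,0],[0,-0.1,0],[0.03,-0.1,0.01],[0.06,-0.095,0.025],[0.1,-0.09,0.04],[0.14,-0.085,0.056],[0.18,-0.08,0.073],[0.22,-0.08,0.09],[0.26,-0.075,0.106],[0.3,-0.07,0.122],[0.34,-0.064,0.138],[0.38,-0.064,0.154],[0.405,-0.064,0.164],[0.405,-0.064,0.164],[0.405,-0.064,0.164],[0.405,-0.064,0.164],[0.405,-0.064,0.164],[0.405,-0.064,0.164]], angular=[[0,0,0],[0,0,0],[0,0,0],[0,0,0],[0,0,0],[-0.02,0,0],[-0.04,0,0],[-0.06,0,0],[-0.08,0,0],[-0.091,0,-0.001],[-0.091,0,-0.001],[-0.091,0,-0.001],[-0.091,0,-0.001],[-0.091,0,-0.001],[-0.091,0,-0.001],[-0.091,0,-0.001],[-0.091,0,-0.001],[-0.091,0,-0.001],[-0.091,0,-0.001],[-0.091,0,-0.001]])

```text
time: 7.4
tcp_pos: [0.6312, -0.0347, 0.1499]
tcp_rot: [[-0.12, -0.001, 0.993], [-0.993, 0.0, -0.12], [-0.0, -1.0, -0.001]]
wrist_force: [0.5, -0.3, -1.4]
opening: 0.0254
```

Run:
```python
from h import *
print(state()['opening'])
move([.632,-.0365,.045],rdown(YAW))
a=read_camera('scene'); b=read_camera('side')
A=cv2.resize(a['image'][190:320,150:340],None,fx=2,fy=2); B=cv2.resize(b['image'][120:290,250:450],None,fx=2,fy=2)
H=max(A.shape[0],B.shape[0]); A=cv2.copyMakeBorder(A,0,H-A.shape[0],0,0,0); B=cv2.copyMakeBorder(B,0,H-B.shape[0],0,0,0)
cv2.imwrite('pics/p4.png',np.hstack([A,B])[:,:,::-1])
```

```text
0.02542816402273587
travel [0.0022, 0.1311, 0.0014] ang [0.0006, 0.0012, -0.0002] rows>= 2.5
```

View pics/p4.png

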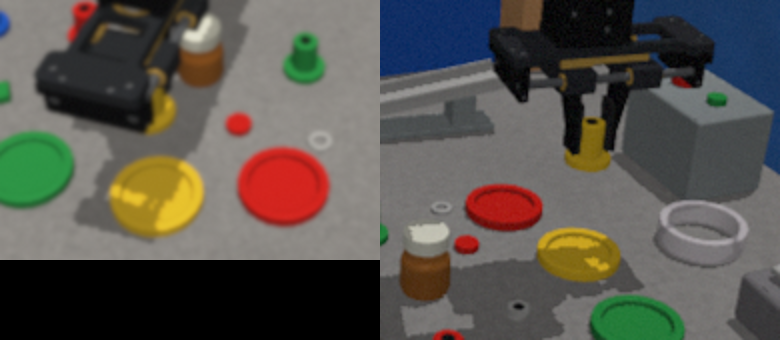

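The hub is held upright above the yellow nest. I lower it.

Emit:
apply_moves(claw=[0.1,0.1,0.1,0.1,0.1,0.1,0.1,0.1,0.1,0.1,0.1,0.1], travel=[[0.002,0.03,0.001],[0.002,0.06,0.001],[0.002,0.09,0.001],[0.002,0.105,0.001],[0.002,0.112,0.001],[0.002,0.118,0.001],[0.002,0.122,0.001],[0.002,0.126,0.001],[0.002,0.129,0.001],[0.002,0.131,0.001],[0.002,0.131,0.001],[0.002,0.131,0.001]], angular=[[0,0,0],[0,0,0],[0,0,0],[0,0,0],[0,0,0],[0,0,0],[0,0,0],[0,0,0],[0,0,0],[0,0,0],[0,0,0],[0,0,0]])

```text
time: 8.5
tcp_pos: [0.6323, -0.0367, 0.0456]
tcp_rot: [[-0.12, 0.0, 0.993], [-0.993, 0.0, -0.12], [-0.0, -1.0, 0.0]]
wrist_force: [0.0, 0.5, -1.5]
opening: 0.0256
```

```bash
cat >> h.py <<'E'
def pic(name,sc,sd,f=2):
    a=read_camera('scene')['image'];b=read_camera('side')['image']
    g=lambda i,r: cv2.resize(i[r[1]-60:r[1]+60,r[0]-60:r[0]+60],None,fx=3,fy=3)
    cv2.imwrite('pics/'+name,np.hstack([g(a,sc),g(b,sd)])[:,:,::-1])
E
python3 - <<'E'
from h import *
pic('p5.png',(228,270),(349,235))
E
```

```text
(no output)
```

View pics/p5.png

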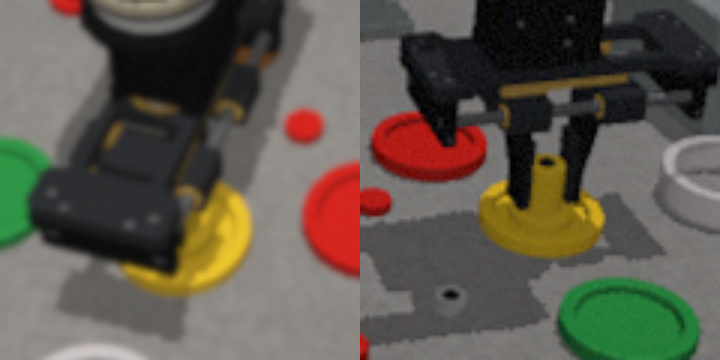

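It sits in the recess. I release it and rise.

Emit:
apply_moves(claw=[0.1,0.1,0.5,0.5,0.5,0.5,0.5,0.5,0.5,0.5,0.5,0.5,0.5], travel=[[0,0.001,0],[0,0.001,0],[0,0.001,0],[0,0.001,0],[0,0.001,0],[0,0.001,0],[0,-0.01,0],[0,-0.03,0],[0,-0.06,0],[0,-0.09,0],[0,-0.12,0],[0,-0.12,0],[0,-0.12,0]], angular=[[0,0,0],[0,0,0],[0,0,0],[0,0,0],[0,0,0],[0,0,0],[0,0,0],[0,0,0],[0,0,0],[0,0,0],[0,0,0],[0,0,0],[0,0,0]])

```text
time: 9.68
tcp_pos: [0.6334, -0.0369, 0.144]
tcp_rot: [[-0.12, 0.005, 0.993], [-0.993, -0.001, -0.12], [0.0, -1.0, 0.005]]
wrist_force: [-0.2, -0.2, 0.3]
opening: 0.0436
```

Run:
```python
from h import *
pic('p6.png',(228,270),(349,235))
print(state()['joints'].round(1))
for y in (0,-.3,.3): print(y); move([.4445,.0705,.13],rdown(y));
```

```text
[-13.4  38.2  86.1   0.   55.8  -6.5]
0
travel [-0.1047, 0.0144, -0.2482] ang [0.0006, -0.0766, -0.0002] rows>= 5.2
-0.3
travel [-0.1047, 0.0144, -0.2482] ang [0.0006, 0.1143, -0.0001] rows>= 5.2
0.3
travel [-0.1047, 0.0144, -0.2482] ang [0.0005, -0.2676, -0.0002] rows>= 5.2
```

View pics/p6.png

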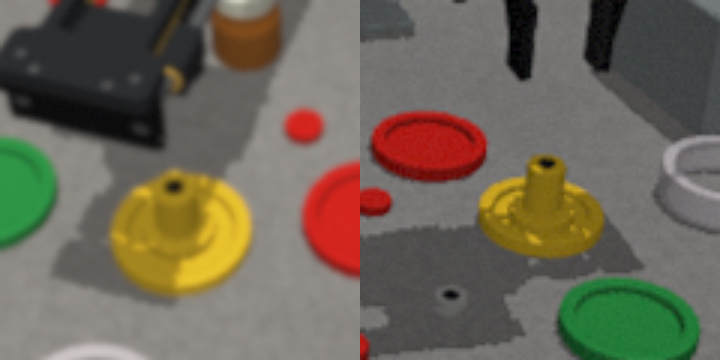

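Yellow stands flat and roughly centred in its nest. Green is next.

Emit:
apply_moves(claw=[0.6,0.6,0.6,0.6,0.6,0.6,0.6,0.6,0.6,0.6,0.6,0.6], travel=[[-0.02,0,-0.045],[-0.04,0,-0.09],[-0.06,0,-0.14],[-0.08,0,-0.19],[-0.095,0,-0.225],[-0.105,0,-0.248],[-0.105,0,-0.248],[-0.105,0,-0.248],[-0.105,0.03,-0.248],[-0.105,0.05,-0.248],[-0.105,0.05,-0.248],[-0.105,0.05,-0.248]], angular=[[0,0,0],[0,0,0],[0,0,0],[0,0,0],[0,0,0],[0,0,0],[0,0,0],[0,0,0],[0,0,0],[0,0,0],[0,0,0],[0,0,0]])

```text
time: 10.78
tcp_pos: [0.4455, 0.0701, 0.1006]
tcp_rot: [[-0.121, -0.002, 0.993], [-0.993, 0.0, -0.121], [-0.0, -1.0, -0.002]]
wrist_force: [0.5, -0.5, 1.1]
opening: 0.0522
```

Run:
```python
from h import *
pic('p7.png',(302,200),(243,225))
move([.4445,.0705,.038],rdown(YAW))
```

```text
travel [-0.0001, 0.0796, -0.0018] ang [-0.0002, 0.0007, -0.0001] rows>= 1.5
```

View pics/p7.png

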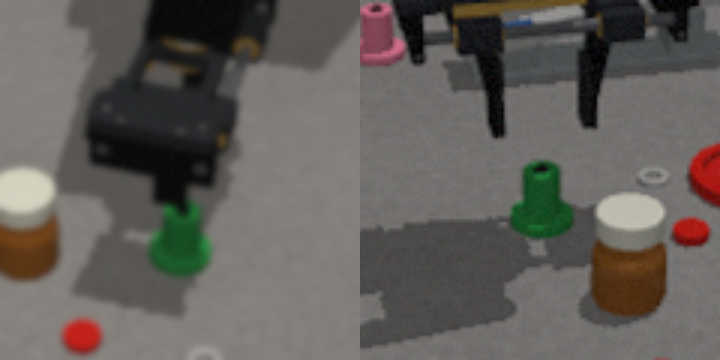

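Emit:
apply_moves(claw=[0.6,0.6,0.6,0.6,0.6,0.6,0.1,0.1,0.1,0.1,0.1,0.1,0.1,0.1,0.1], travel=[[0,0.02,-0.002],[0,0.04,-0.002],[0,0.06,-0.002],[0,0.075,-0.002],[0,0.08,-0.002],[0,0.08,-0.002],[0,0.08,-0.002],[0,0.08,-0.002],[0,0.08,-0.002],[0,0.08,-0.002],[0,0.08,-0.002],[0,0.08,-0.002],[0,0.08,-0.002],[0,0.08,-0.002],[0,0.08,-0.002]], angular=[[0,0,0],[0,0,0],[0,0,0],[0,0,0],[0,0,0],[0,0,0],[0,0,0],[0,0,0],[0,0,0],[0,0,0],[0,0,0],[0,0,0],[0,0,0],[0,0,0],[0,0,0]])

```text
time: 12.13
tcp_pos: [0.4447, 0.0704, 0.0381]
tcp_rot: [[-0.121, 0.002, 0.993], [-0.993, 0.0, -0.121], [-0.0, -1.0, 0.002]]
wrist_force: [-0.7, -0.3, 6.8]
opening: 0.0256
```

Run:
```python
from h import *
print(state()['tcp_pos'][2],state()['opening'])
move([.624,-.161,.15],rdown(YAW))
```

```text
0.03814388896015117 0.02556287823550378
travel [0.2601, -0.1395, 0.2576] ang [-0.001, 0.0007, -0.0001] rows>= 7.5
```

Emit:
apply_moves(claw=[0.1,0.1,0.1,0.1,0.1,0.1,0.1,0.1,0.1,0.1,0.1,0.1,0.1,0.1,0.1,0.1,0.1,0.1], travel=[[0,-0.02,0],[0,-0.06,0],[0,-0.1,0],[0,-0.14,0],[0.03,-0.14,0.03],[0.06,-0.14,0.06],[0.09,-0.14,0.09],[0.12,-0.14,0.12],[0.15,-0.14,0.15],[0.18,-0.14,0.18],[0.21,-0.14,0.21],[0.24,-0.14,0.24],[0.26,-0.14,0.2575],[0.26,-0.14,0.2575],[0.26,-0.14,0.2575],[0.26,-0.14,0.2575],[0.26,-0.14,0.2575],[0.26,-0.14,0.2575]], angular=[[0,0,0],[0,0,0],[0,0,0],[0,0,0],[0,0,0],[0,0,0],[0,0,0],[0,0,0],[0,0,0],[0,0,0],[0,0,0],[0,0,0],[0,0,0],[0,0,0],[0,0,0],[0,0,0],[0,0,0],[0,0,0]])

```text
time: 13.63
tcp_pos: [0.623, -0.1595, 0.1502]
tcp_rot: [[-0.119, 0.0, 0.993], [-0.993, 0.001, -0.119], [-0.001, -1.0, -0.0]]
wrist_force: [0.1, -0.8, -1.0]
opening: 0.0254
```

Run:
```python
from h import *
pic('p8.png',(163,240),(378,260))
move([.624,-.161,.045],rdown(YAW))
```

```text
travel [0.0015, 0.1319, 0.0007] ang [-0.0006, 0.0014, -0.0003] rows>= 2.5
```

View pics/p8.png

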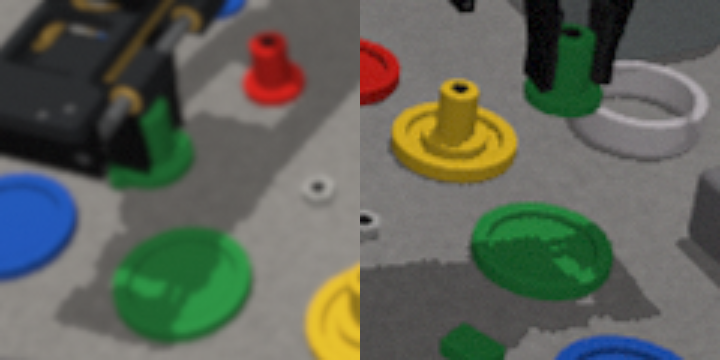

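Green is held upright. I lower, release and rise in one call.

Emit:
apply_moves(claw=[0.1,0.1,0.1,0.1,0.1,0.1,0.1,0.1,0.1,0.1,0.1,0.5,0.5,0.5,0.5,0.5,0.5,0.5,0.5,0.5], travel=[[0.0015,0.03,0.001],[0.0015,0.06,0.001],[0.0015,0.09,0.001],[0.0015,0.11,0.001],[0.0015,0.118,0.001],[0.0015,0.123,0.001],[0.0015,0.127,0.001],[0.0015,0.13,0.001],[0.0015,0.1325,0.001],[0.0015,0.1325,0.001],[0.0015,0.1325,0.001],[0.0015,0.1325,0.001],[0.0015,0.1325,0.001],[0.0015,0.1325,0.001],[0.0015,0.1325,0.001],[0.0015,0.1325,0.001],[0.0015,0.12,0.001],[0.0015,0.08,0.001],[0.0015,0.04,0.001],[0.0015,0.01,0.001]], angular=[[0,0,0],[0,0,0],[0,0,0],[0,0,0],[0,0,0],[0,0,0],[0,0,0],[0,0,0],[0,0,0],[0,0,0],[0,0,0],[0,0,0],[0,0,0],[0,0,0],[0,0,0],[0,0,0],[0,0,0],[0,0,0],[0,0,0],[0,0,0]])

```text
time: 15.4
tcp_pos: [0.6248, -0.1614, 0.1453]
tcp_rot: [[-0.12, 0.003, 0.993], [-0.993, -0.001, -0.12], [0.0, -1.0, 0.003]]
wrist_force: [0.4, -0.2, -0.3]
opening: 0.0435
```

Run:
```python
from h import *
pic('p9.png',(163,240),(378,270))
move([.4385,-.161,.1],rdown(YAW))
```

```text
travel [0.0263, 0.0578, -0.2353] ang [-0.0073, 0.0015, 0.0017] rows>= 4.7
```

View pics/p9.png

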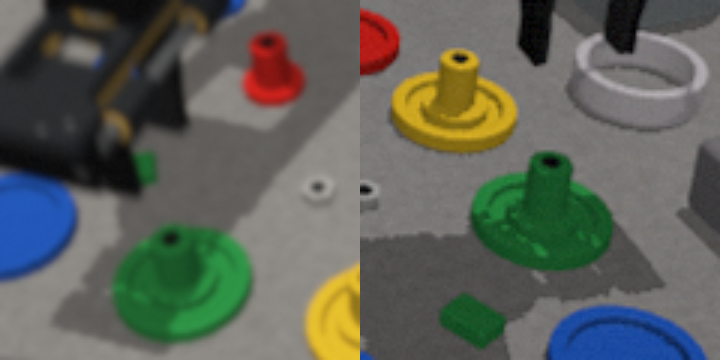

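Green is seated. Now red.

Emit:
apply_moves(claw=[0.6,0.6,0.6,0.6,0.6,0.6,0.6,0.6,0.6,0.6,0.6,0.6], travel=[[0.005,0,-0.04],[0.01,0,-0.08],[0.015,0,-0.12],[0.02,0,-0.16],[0.024,0,-0.2],[0.026,0,-0.235],[0.026,0.01,-0.235],[0.026,0.03,-0.235],[0.026,0.058,-0.235],[0.026,0.058,-0.235],[0.026,0.058,-0.235],[0.026,0.058,-0.235]], angular=[[0,0,0],[0,0,0],[0,0,0],[0,0,0],[0,0,0],[0,0,0],[0,0,0],[0,0,0],[0,0,0],[0,0,0],[0,0,0],[0,0,0]])

```text
time: 16.5
tcp_pos: [0.4392, -0.1609, 0.1001]
tcp_rot: [[-0.119, 0.011, 0.993], [-0.993, -0.004, -0.119], [0.003, -1.0, 0.012]]
wrist_force: [0.2, 0.1, 0.5]
opening: 0.0522
```

Run:
```python
from h import *
pic('p10.png',(194,190),(283,290))
move([.4385,-.161,.038],rdown(YAW))
```

```text
travel [-0.0002, 0.0782, -0.0022] ang [-0.0082, 0.0017, 0.0022] rows>= 1.5
```

View pics/p10.png

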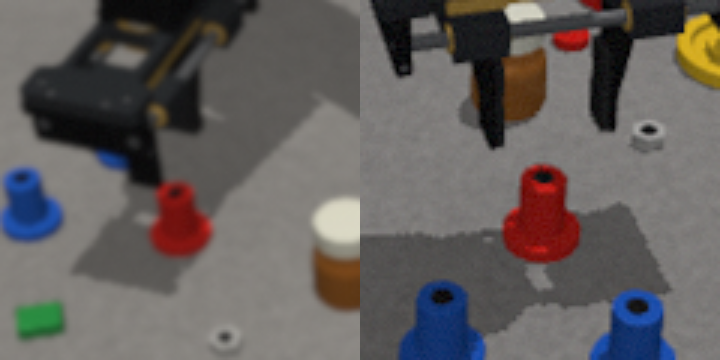

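Emit:
apply_moves(claw=[0.6,0.6,0.6,0.6,0.6,0.6,0.1,0.1,0.1,0.1,0.1,0.1,0.1,0.1,0.1], travel=[[0,0.02,-0.002],[0,0.04,-0.002],[0,0.06,-0.002],[0,0.074,-0.002],[0,0.078,-0.002],[0,0.078,-0.002],[0,0.078,-0.002],[0,0.078,-0.002],[0,0.078,-0.002],[0,0.078,-0.002],[0,0.078,-0.002],[0,0.078,-0.002],[0,0.078,-0.002],[0,0.078,-0.002],[0,0.078,-0.002]], angular=[[-0.008,0.002,0.002],[-0.008,0.002,0.002],[-0.008,0.002,0.002],[-0.008,0.002,0.002],[-0.008,0.002,0.002],[-0.008,0.002,0.002],[-0.008,0.002,0.002],[-0.008,0.002,0.002],[-0.008,0.002,0.002],[-0.008,0.002,0.002],[-0.008,0.002,0.002],[-0.008,0.002,0.002],[-0.008,0.002,0.002],[-0.008,0.002,0.002],[-0.008,0.002,0.002]])

```text
time: 17.85
tcp_pos: [0.4389, -0.1614, 0.0386]
tcp_rot: [[-0.122, 0.001, 0.992], [-0.992, -0.001, -0.122], [0.001, -1.0, 0.001]]
wrist_force: [-0.3, 0.4, 5.8]
opening: 0.0257
```

Run:
```python
from h import *
print(state()['tcp_pos'][2],state()['opening'])
move([.6015,.073,.16],rdown(YAW))
```

```text
0.0386229122289522 0.025704125636705176
travel [-0.3155, -0.1518, 0.1661] ang [-0.0008, -0.0003, 0.0005] rows>= 7.4
```

Emit:
apply_moves(claw=[0.1,0.1,0.1,0.1,0.1,0.1,0.1,0.1,0.1,0.1,0.1,0.1,0.1,0.1,0.1,0.1,0.1,0.1,0.1,0.1], travel=[[0,-0.02,0],[0,-0.06,0],[0,-0.1,0],[0,-0.15,0],[0,-0.152,0],[-0.04,-0.152,0.021],[-0.08,-0.152,0.042],[-0.12,-0.152,0.063],[-0.16,-0.152,0.084],[-0.2,-0.152,0.105],[-0.24,-0.152,0.126],[-0.28,-0.152,0.147],[-0.315,-0.152,0.166],[-0.315,-0.152,0.166],[-0.315,-0.152,0.166],[-0.315,-0.152,0.166],[-0.315,-0.152,0.166],[-0.315,-0.152,0.166],[-0.315,-0.152,0.166],[-0.315,-0.152,0.166]], angular=[[0,0,0],[0,0,0],[0,0,0],[0,0,0],[0,0,0],[0,0,0],[0,0,0],[0,0,0],[0,0,0],[0,0,0],[0,0,0],[0,0,0],[0,0,0],[0,0,0],[0,0,0],[0,0,0],[0,0,0],[0,0,0],[0,0,0],[0,0,0]])

```text
time: 19.52
tcp_pos: [0.6011, 0.0717, 0.1603]
tcp_rot: [[-0.124, 0.001, 0.992], [-0.992, -0.001, -0.124], [0.001, -1.0, 0.001]]
wrist_force: [-0.1, -1.3, -0.3]
opening: 0.0256
```

Run:
```python
from h import *
pic('p11.png',(291,250),(311,200))
move([.6015,.073,.0447],rdown(YAW))
```

```text
travel [-0.0014, 0.1446, -0.0001] ang [-0.0009, -0.0009, 0.0005] rows>= 2.8
```

View pics/p11.png

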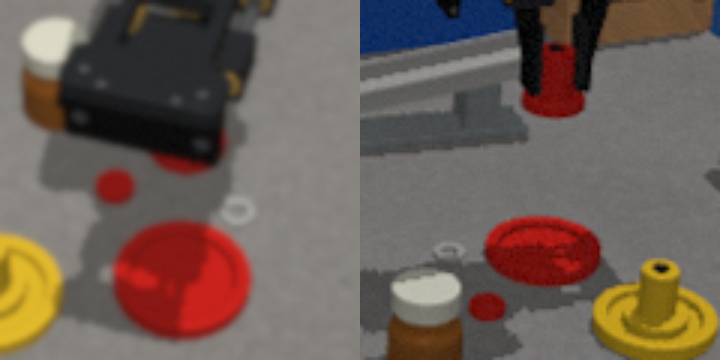

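Emit:
apply_moves(claw=[0.1,0.1,0.1,0.1,0.1,0.1,0.1,0.1,0.1,0.1,0.1,0.5,0.5,0.5,0.5,0.5,0.5,0.5,0.5,0.5], travel=[[-0.0015,0.03,0],[-0.0015,0.06,0],[-0.0015,0.09,0],[-0.0015,0.115,0],[-0.0015,0.128,0],[-0.0015,0.134,0],[-0.0015,0.139,0],[-0.0015,0.142,0],[-0.0015,0.145,0],[-0.0015,0.145,0],[-0.0015,0.145,0],[-0.0015,0.145,0],[-0.0015,0.145,0],[-0.0015,0.145,0],[-0.0015,0.145,0],[-0.0015,0.145,0],[-0.0015,0.135,0],[-0.0015,0.1,0],[-0.0015,0.06,0],[-0.0015,0.02,0]], angular=[[0,0,0],[0,0,0],[0,0,0],[0,0,0],[0,0,0],[0,0,0],[0,0,0],[0,0,0],[0,0,0],[0,0,0],[0,0,0],[0,0,0],[0,0,0],[0,0,0],[0,0,0],[0,0,0],[0,0,0],[0,0,0],[0,0,0],[0,0,0]])

```text
time: 21.28
tcp_pos: [0.6008, 0.0732, 0.1453]
tcp_rot: [[-0.123, -0.001, 0.992], [-0.992, -0.001, -0.123], [0.001, -1.0, -0.001]]
wrist_force: [-0.2, -0.2, -0.0]
opening: 0.0433
```

Run:
```python
from h import *
pic('p12.png',(291,260),(311,215))
move([.442,-.2705,.13],rdown(YAW))
```

```text
travel [0.4514, 0.0235, -0.1501] ang [-0.0085, -0.0008, -0.0001] rows>= 9.1
```

View pics/p12.png

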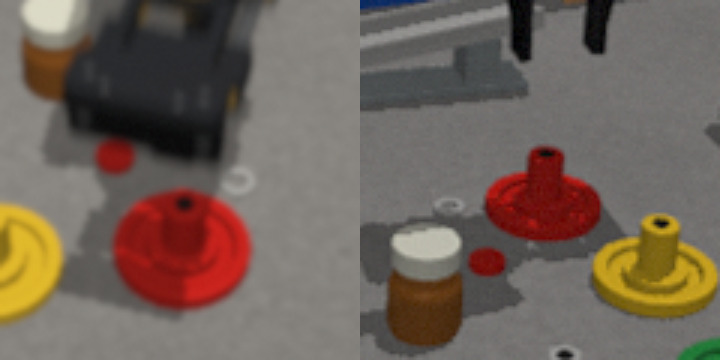

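Red is seated. Now blue, the farther hub at scene (144,198).

Emit:
apply_moves(claw=[0.6,0.6,0.6,0.6,0.6,0.6,0.6,0.6,0.6,0.6,0.6,0.6,0.6,0.6,0.6,0.6,0.6], travel=[[0.045,0,-0.015],[0.09,0,-0.03],[0.135,0,-0.045],[0.18,0,-0.06],[0.225,0,-0.075],[0.27,0,-0.09],[0.315,0,-0.105],[0.36,0,-0.12],[0.405,0,-0.135],[0.451,0,-0.15],[0.451,0,-0.15],[0.451,0,-0.15],[0.451,0.02,-0.15],[0.451,0.04,-0.15],[0.451,0.055,-0.15],[0.451,0.055,-0.15],[0.451,0.055,-0.15]], angular=[[-0.008,0,0],[-0.008,0,0],[-0.008,0,0],[-0.008,0,0],[-0.008,0,0],[-0.008,0,0],[-0.008,0,0],[-0.008,0,0],[-0.008,0,0],[-0.008,0,0],[-0.008,0,0],[-0.008,0,0],[-0.008,0,0],[-0.008,0,0],[-0.008,0,0],[-0.008,0,0],[-0.008,0,0]])

```text
time: 22.8
tcp_pos: [0.4424, -0.2685, 0.1043]
tcp_rot: [[-0.121, -0.001, 0.993], [-0.993, 0.002, -0.121], [-0.002, -1.0, -0.001]]
wrist_force: [0.6, -0.8, 0.0]
opening: 0.0522
```

Run:
```python
from h import *
pic('p13.png',(144,190),(300,320))
move([.442,-.2705,.038],rdown(YAW))
```

```text
travel [0.0013, 0.0841, -0.0012] ang [-0.0008, 0.0, 0.0001] rows>= 1.6
```

View pics/p13.png

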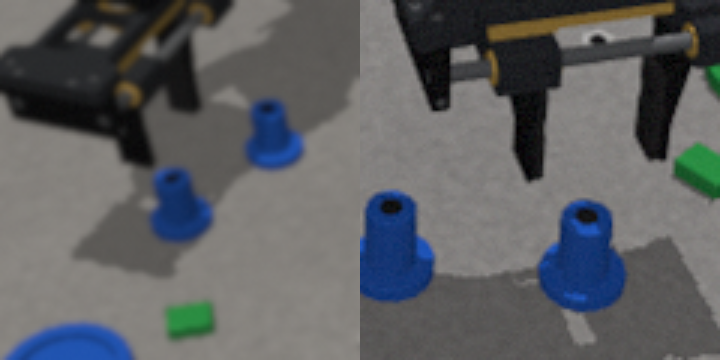

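Emit:
apply_moves(claw=[0.6,0.6,0.6,0.6,0.6,0.6,0.1,0.1,0.1,0.1,0.1,0.1,0.1,0.1,0.1], travel=[[0.0015,0.02,-0.001],[0.0015,0.04,-0.001],[0.0015,0.06,-0.001],[0.0015,0.078,-0.001],[0.0015,0.084,-0.001],[0.0015,0.084,-0.001],[0.0015,0.084,-0.001],[0.0015,0.084,-0.001],[0.0015,0.084,-0.001],[0.0015,0.084,-0.001],[0.0015,0.084,-0.001],[0.0015,0.084,-0.001],[0.0015,0.084,-0.001],[0.0015,0.084,-0.001],[0.0015,0.084,-0.001]], angular=[[0,0,0],[0,0,0],[0,0,0],[0,0,0],[0,0,0],[0,0,0],[0,0,0],[0,0,0],[0,0,0],[0,0,0],[0,0,0],[0,0,0],[0,0,0],[0,0,0],[0,0,0]])

```text
time: 24.15
tcp_pos: [0.4426, -0.271, 0.0387]
tcp_rot: [[-0.122, 0.002, 0.993], [-0.993, -0.001, -0.122], [0.001, -1.0, 0.002]]
wrist_force: [-0.0, 0.1, 6.4]
opening: 0.0253
```

Run:
```python
from h import *
print(state()['tcp_pos'][2],state()['opening'])
move([.599,-.285,.15],rdown(YAW))
```

```text
0.038677212384893404 0.025303040480911903
travel [-0.0063, -0.1387, 0.1966] ang [-0.0015, 0.0, 0.0006] rows>= 4.6
```

Emit:
apply_moves(claw=[0.1,0.1,0.1,0.1,0.1,0.1,0.1,0.1,0.1,0.1,0.1,0.1,0.1,0.1], travel=[[0,-0.02,0],[0,-0.06,0],[0,-0.1,0],[0,-0.139,0],[-0.001,-0.139,0.035],[-0.002,-0.139,0.07],[-0.003,-0.139,0.105],[-0.004,-0.139,0.14],[-0.006,-0.139,0.175],[-0.006,-0.139,0.1965],[-0.006,-0.139,0.1965],[-0.006,-0.139,0.1965],[-0.006,-0.139,0.1965],[-0.006,-0.139,0.1965]], angular=[[0,0,0],[0,0,0],[0,0,0],[0,0,0],[0,0,0],[0,0,0],[0,0,0],[0,0,0],[0,0,0],[0,0,0],[0,0,0],[0,0,0],[0,0,0],[0,0,0]])

```text
time: 25.32
tcp_pos: [0.5971, -0.2847, 0.1496]
tcp_rot: [[-0.122, -0.0, 0.992], [-0.992, 0.0, -0.122], [-0.0, -1.0, -0.0]]
wrist_force: [-0.0, -0.1, -1.5]
opening: 0.0252
```

Run:
```python
from h import *
pic('p14.png',(105,225),(407,290))
move([.599,-.285,.0447],rdown(YAW))
```

```text
travel [-0.0004, 0.1318, 0.0016] ang [-0.0006, -0.0005, 0.0002] rows>= 2.5
```

View pics/p14.png

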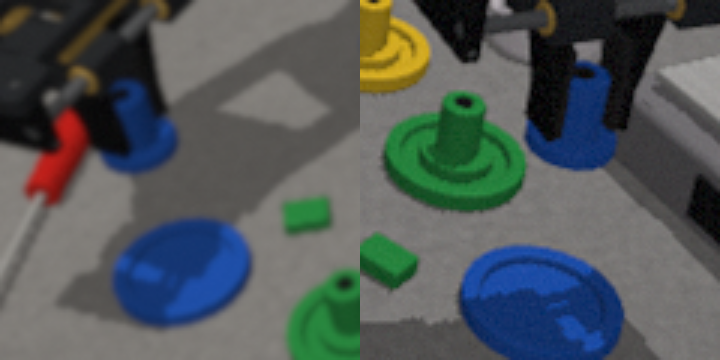

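Emit:
apply_moves(claw=[0.1,0.1,0.1,0.1,0.1,0.1,0.1,0.1,0.1,0.1,0.1,0.5,0.5,0.5,0.5,0.5,0.5,0.5,0.5,0.5], travel=[[0,0.03,0.0015],[0,0.06,0.0015],[0,0.09,0.0015],[0,0.11,0.0015],[0,0.118,0.0015],[0,0.123,0.0015],[0,0.127,0.0015],[0,0.13,0.0015],[0,0.132,0.0015],[0,0.132,0.0015],[0,0.132,0.0015],[0,0.132,0.0015],[0,0.132,0.0015],[0,0.132,0.0015],[0,0.132,0.0015],[0,0.132,0.0015],[0,0.12,0.0015],[0,0.08,0.0015],[0,0.04,0.0015],[0,0,0.0015]], angular=[[0,0,0],[0,0,0],[0,0,0],[0,0,0],[0,0,0],[0,0,0],[0,0,0],[0,0,0],[0,0,0],[0,0,0],[0,0,0],[0,0,0],[0,0,0],[0,0,0],[0,0,0],[0,0,0],[0,0,0],[0,0,0],[0,0,0],[0,0,0]])

```text
time: 27.08
tcp_pos: [0.5985, -0.285, 0.1514]
tcp_rot: [[-0.123, 0.0, 0.992], [-0.992, 0.0, -0.123], [-0.0, -1.0, 0.0]]
wrist_force: [0.6, -0.2, 1.0]
opening: 0.0437
```

Emit:
apply_moves(claw=[0.5,0.5,0.5,0.5,0.5,0.5,0.5,0.5], travel=[[0,-0.04,0],[0,-0.08,0],[0,-0.12,-0.02],[0,-0.12,-0.06],[0,-0.12,-0.1],[0,-0.12,-0.15],[0,-0.12,-0.15],[0,-0.12,-0.15]], angular=[[0,0,0],[0,0,0],[0,0,0],[0,0,0],[0,0,0],[0,0,0],[0,0,0],[0,0,0]])

```text
time: 27.75
tcp_pos: [0.4771, -0.2693, 0.248]
tcp_rot: [[-0.124, -0.001, 0.992], [-0.992, 0.001, -0.124], [-0.001, -1.0, -0.001]]
wrist_force: [1.1, -2.1, -0.9]
opening: 0.0435
```

Run:
```python
from h import *
a=read_camera('scene')['image'][150:330,60:480];b=read_camera('side')['image'][140:400,190:470]
A=cv2.resize(a,(800,343)); B=cv2.resize(b,None,fx=2.2,fy=2.2)
cv2.imwrite('pics/f1.png',A[:,:,::-1]); cv2.imwrite('pics/f2.png',B[:,:,::-1])
s_=state(); print(s_['tcp_pos'],s_['wrist_force'],s_['time'])
for nme in ('scene','side'):
    c=read_camera(nme)
    for st,ce,m in blobs(c,'amber'):
        if st[4]<600 and 230<st[0]<270: print(nme,st)
```

```text
[ 0.48042009 -0.27121995  0.2485323 ] [ 0.28154974 -0.22629997  0.51818785] 27.85
scene [239 213  22  20 330]
side [260 245  25  25 501]
```

View pics/f1.png

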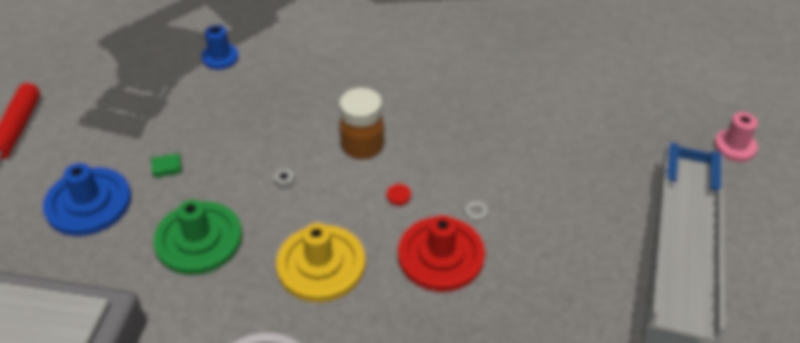

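View pics/f2.png

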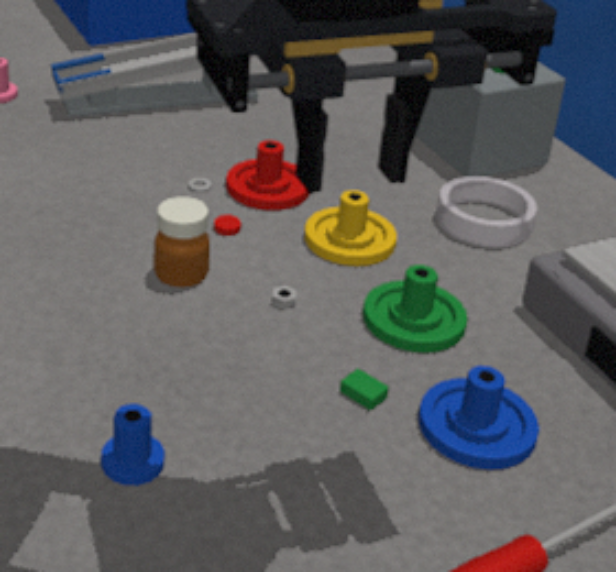

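All four hubs stand upright in their own-colour nests. The jar, the pink hub and the blue look-alike are unmoved, and the arm is clear.

```bash
python3 -c "
from workcell import job
print(job.finish_job())"
```

```text
the job is handed in; nothing more can be done
None
```

I pushed the yellow hub about 70 mm up the chute with the fingers straddling its spigot. That freed it from the lips, and I lifted it out and stood it in the yellow nest. I then carried green, red and blue to their own nests, taking the blue hub that started farther from the base.

**Last checks:** the scene and side pictures show all four hubs upright and flat inside their recesses. The jar's image is within a few pixels of its first reading, and the pink and blue look-alikes appear unmoved. The gripper was clear with wrist force near zero, and the clock stood at about 28 s of the 115 s allowed. After each move the largest wrist force I read was about 7 N, seen when closing on green, red and blue.

**Disagreements:** the two cameras differed by about 5 mm in x on the nest centres. I used values between them, well within the 10 mm margin around each flange. No check failed, and the hand-in gave no verdict.

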